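# Lift and hold a peg-box flap by its eyelet with a steel rod

## Task

The top flap of the clear drawer unit has lost its knob and only a small steel eyelet is left on its front edge, and it falls shut by itself. Pick up the steel rod by its square grip, push its thin end through the eyelet and lift the flap with it to 45 degrees, so that the pegs inside can be reached. Finish while holding it there: rod still through the eyelet and in the gripper, only the rod touching the flap, and the other things on the shelf left where they stand.

Things in the scene. Friction and masses are not known exactly. Their poses are not given: they have to be found in the camera images.
- flap (a joint): opening angle of the clear flap on top of the drawer unit, rad: 0 = shut (lying level), grows as the front edge rises; 0.785 = 45 degrees, stop at 1.45. Nothing holds it up: let go, it falls shut. The flap weighs roughly 150 g, so only about 1 N at the eyelet lifts it.
- unit: clear plastic drawer unit with white corner posts, fixed to the shelf, 170 deep (x) x 130 wide (y) x 132 mm high with the flap shut. Origin: centre of its underside; own x points from its front (eyelet side, towards the robot) to its back (hinge side), y to the left, z up.
- eye (a point): centre of the hole of the steel eyelet at the middle of the flap's front edge; a ring of 4 mm wire, hole 20 mm across, standing upright so that the hole runs along the unit's own y axis (level, left to right, parallel to the hinge): the rod goes in from the left or the right. With the flap shut it stands 129 mm above the shelf, 26 mm in front of the flap's edge; its distance from the hinge is 195 mm and it swings with the flap. Its axes are the flap's: y along the hole.
- flap_hinge (a point): middle of the flap's hinge line, which runs level along the unit's y axis at the back top edge of the unit, 129 mm above the shelf. The eyelet swings about this line: opened by angle a, it lies 195 mm x cos a in front of the line and 195 mm x sin a above it.
- rod_grip (a point): centre (half-way up) of the square plastic grip of the steel rod, 90 mm long, 22 x 22 mm in section, lying on the shelf; its x axis points along the rod to the thin end, z up as it lies. The place to grasp it, from above, fingers closing across the rod. The rod weighs about 100 g.
- rod_tip (a point): end of the rod's thin round steel shank, 8 mm thick and 100 mm long, the last 8 mm tapered to 4.4 mm; it lies 145 mm from rod_grip along their common x axis (same axes), on the rod's centre line.
- weight: hard silicone balloon weight, round, 60 mm across, 42 mm high; bystander; origin under its centre
- soap: bar of soap on a ceramic slab, 85 x 60 x 32 mm; bystander; origin under its centre
- tumbler_a: glass tumbler, 72 mm across, 100 mm high; bystander; origin under its centre
- tumbler_b: another such tumbler, 72 mm across, 100 mm high; bystander; origin under its centre
- snuffer: stainless steel snuffer standing on its bell, 48 mm across, 115 mm high; bystander; origin under its centre
- inflator: orange hand inflator lying down, 75 mm (x) x 241 mm (y) x 46 mm high; bystander; origin under its barrel
- peg_tray: white open tray of clothes pegs, 90 x 120 x 40 mm; bystander; origin under its centre
Not all that is in view belongs to the job. Of the things like the part that bears rod_grip, leave any that is purple; of the rest the smaller one is meant.

How it is judged:
By the outcome, as a careful person would: the job done as asked, in the order asked, and still so for the second after the job is handed in, while the arm keeps its last pose, push and grip.
It also fails if it takes over 48 s, if anything falls off the work surface, if the arm or the gripper's body presses on something with over 40 N, if the wrist force passes 120 N, or if a joint passes its speed limit or range.

## Robot

A 7-joint arm with a two-finger parallel gripper is mounted at the origin on the work surface. World frame = base frame: x ahead of the robot, y to its left, z up, the work surface at z = 0. Lengths are in m, angles in rad, forces in N, time in s.
With the tool pointing down it reaches from about 0.425 to 0.8 m from the base axis. Payload 8.3 kg.
Tool frame: the origin (TCP) lies midway between the tips of the shut fingers; the grasp point (between the pads) lies 19 mm behind it; z points along the fingers, y is the line along which they close (so a half turn about z gives the same grasp; the last joint's range is limited). The gripper opens to 85 mm and grips with 20 to 120 N. Pads are 22 mm wide; open, the fingers measure 114 mm over their backs; the gripper's body (76 mm by 85 mm) begins 54 mm behind the grasp point. The pads swing forward as they close: fully open they stand 13 mm farther back than shut.
Start: joints at [-1.359, 0.383, 0.016, 1.37, -0.006, 1.388, -0.046], TCP at [0.17, 0.602, 0.231] pointing down, gripper open.
Joint ranges: [-2.95, 2.95], [-0.25, 2.06], [-1.52, 1.56], [0.18, 2.33], [-1.44, 4.58], [0.02, 2.06], [-3.01, 3.01]. Speed limits (rad/s): [2.39, 2.39, 3.01, 3.01, 3.14, 3.14, 3.14].

## Interface

Orientations are given as a 3x3 rotation matrix whose columns are the frame's x, y, z axes.
In Python, from station import monitor, eyes, workorder gives the robot as it stands.
- The arm moves only by the tool send_rows, never from a script. Its argument "steps" is a list of rows, each an object of numbers: "x", "y", "z": the shift along the tool's x, y, z in mm; "ax", "ay", "az": the turn, a rotation vector about the tool's x, y, z in rad; "claw": the closure, from -1 (fully open) to 1 (shut), so that 0 is half open. In form: [{"x": .., "y": .., "z": .., "ax": .., "ay": .., "az": .., "claw": ..}, ...]. A call has 1 to 20 rows; each row is the pose to reach, as a shift and turn from the pose commanded when the call began, along the tool's axes at that moment; what a row does not reach only later rows make up. A row lasts 1/12 s, in which the tool goes at most 41.7 mm and 7.16 degrees, less where a joint would pass 70% of its speed; a pose out of reach is approached as far as the arm can. A call with a gripper value outside its range is refused whole. The fingers move at their own pace and stop on an object; "squeeze" is the grip in N (left out, the last holds). Time passes only in rows, so rows that repeat a pose let the fingers close. It gives the time, the measured TCP pose, the force, the opening and the grip force at its end, in the units of the state.
- monitor.get_obs(): the state, without advancing time (a new reading comes with each control period).
- eyes.capture(name): name is "scene" or "top"; returns the picture (480x640x3 uint8, red, green, blue); there is no depth.
- eyes.camera_model(name): a dict with "fov_y" (degrees; the focal length in pixels is half the picture's height over the tangent of half this angle, whatever the lens; pixels are square), "cx", "cy" (the principal point, pixels), "cam_to_world" (4x4, takes a point from camera to world coordinates). Camera axes: x right, y up, looking along -z (the intrinsics and any distortion apply to the point x, -y, -z); pixel columns grow to the right and rows downward; lengths in m; the calibration is good to about 2 mm. A picture is of the moment at which its call begins. camera_model takes no time and is no camera call.
- workorder.sign_off(): hands the job in; it is judged then, once.
The state is a dict: "t": time; "joint_pos": joint angles; "joint_velocities": joint speeds; "joint_efforts": joint torques, N m; "tool_pos": TCP position; "orientation": TCP orientation; "ft_force": force on the tool from outside, world axes, zero at the start; "ft_torque": the same for the moment, N m; "width": finger opening in m; "finger_force": force on a finger pad.
Only numpy, scipy, OpenCV 4.12 (cv2) and the standard library are available. Lean on these libraries where they do the work, as an engineer would, in place of code of your own. Each camera call takes 0.05 s, during which the arm holds its last target. There are 200 camera calls.

## Working session

There is one attempt and no reset: what is moved stays moved. The work goes in short steps, Python scripts to look and compute and a tool call to move; the robot and the scene stay as the last step left them, time stands still between calls to the robot, and variables do not carry over. Pictures are saved under pics/ and viewed, at most 10 in all, crops included, and the job is handed in when it is done.

Besides the shell and the picture viewer there is one more tool, called by a JSON object that holds its "op" and its "data", one argument or row to a line. send_rows: Moves the arm, as the interface text tells. Its arguments: {"type":"object","properties":{"steps":{"type":"array"},"squeeze":{"type":"number"}},"required":["steps"]}

```bash
mkdir -p pics; ls
python3 - <<'E'
from station import monitor, eyes
import cv2,json
for n in("scene","top"):
    cv2.imwrite(f"pics/{n}0.png",eyes.capture(n)[:,:,::-1]); print(n,eyes.camera_model(n))
o=monitor.get_obs();print(o)
E
```

```text
pics
scene {'fov_y': 45.78019739137281, 'cx': 315.4992708873623, 'cy': 241.37212123935188, 'cam_to_world': array([[-0.40493746, -0.57088057,  0.71422758,  1.48677633],
       [ 0.91418646, -0.23826568,  0.32786061,  0.43768448],
       [-0.01699333,  0.78570022,  0.61837399,  0.90615531],
       [ 0.        ,  0.        ,  0.        ,  1.        ]])}
top {'fov_y': 42.61649750080062, 'cx': 319.33207945634035, 'cy': 233.18677574028143, 'cam_to_world': array([[ 2.56795593e-03,  9.96711636e-01, -8.09896320e-02,
         4.50467704e-01],
       [-9.99699049e-01,  5.82836540e-04, -2.45249064e-02,
        -8.75514516e-03],
       [-2.43970558e-02,  8.10282370e-02,  9.96413172e-01,
         1.45451395e+00],
       [ 0.00000000e+00,  0.00000000e+00,  0.00000000e+00,
         1.00000000e+00]])}
{'t': 0.1, 'joint_pos': array([-1.35887151,  0.38416911,  0.01636472,  1.37104852, -0.00631943,
        1.38819312, -0.04653751]), 'joint_velocities': array([-1.03247752e-03, -1.54607886e-03, -9.19642914e-04, -4.20329815e-03,
        6.14395512e-04, -8.19675582e-05, -7.51047698e-04]), 'joint_efforts': array([ 4.83660042e-03, -6.29133654e+01,  8.48495532e-01, -3.72758210e+01,
        1.68000738e-02,  1.04103901e-02, -1.42824717e-05]), 'tool_pos': array([0.16943982, 0.60112392, 0.23036965]), 'orientation': array([[-9.62481419e-01,  2.71347176e-01, -4.77263477e-04],
       [ 2.71347596e-01,  9.62479910e-01, -1.70426491e-03],
       [-3.09096278e-06, -1.76982761e-03, -9.99998434e-01]]), 'ft_force': array([-0.09362678,  0.04227344,  0.12827994]), 'ft_torque': array([-0.04074612,  0.04687476, -0.01047518]), 'finger_force': 0.0, 'width': 0.08538932795193327}
```

View pics/scene0.png

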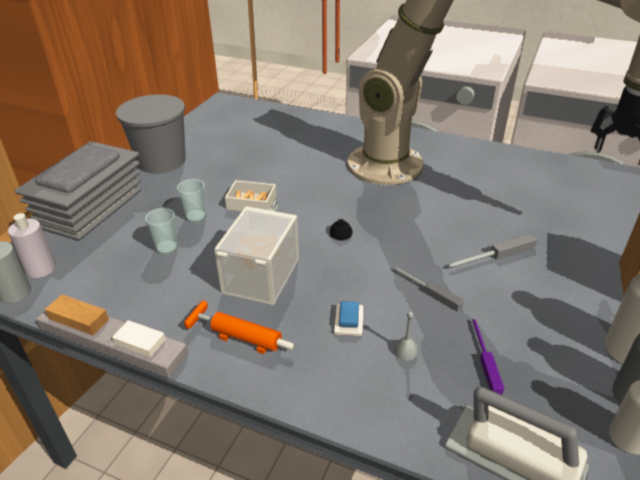

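View pics/top0.png

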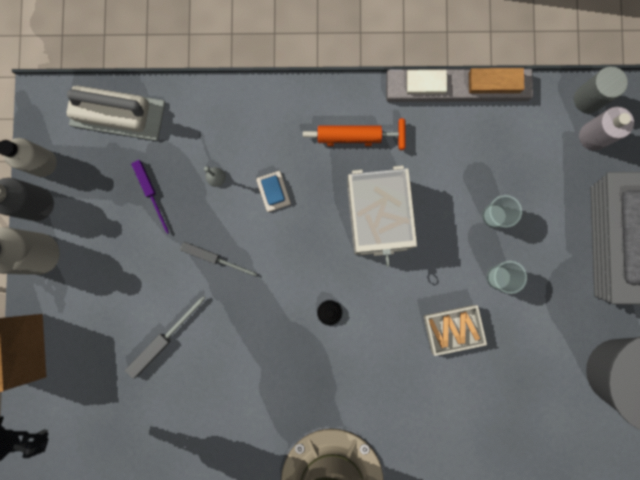

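```bash
cat > h.py <<'E'
import numpy as np,cv2
from station import monitor,eyes
def ray(n,u,v):
    m=eyes.camera_model(n);T=m["cam_to_world"];f=240/np.tan(np.radians(m["fov_y"]/2))
    d=T[:3,:3]@np.array([(u-m["cx"])/f,-(v-m["cy"])/f,-1]);return T[:3,3],d
def plane(n,u,v,z):
    o,d=ray(n,u,v);return o+d*(z-o[2])/d[2]
def proj(n,p):
    m=eyes.camera_model(n);T=m["cam_to_world"];f=240/np.tan(np.radians(m["fov_y"]/2))
    c=T[:3,:3].T@(np.asarray(p)-T[:3,3]);return np.array([m["cx"]-f*c[0]/c[2],m["cy"]+f*c[1]/c[2]])
def tri(*obs):
    A=0;b=0
    for n,u,v in obs:
        o,d=ray(n,u,v);d=d/np.linalg.norm(d);P=np.eye(3)-np.outer(d,d);A=A+P;b=b+P@o
    return np.linalg.solve(A,b)
E
python3 - <<'E'
import cv2,numpy as np
t=cv2.imread("pics/top0.png");s=cv2.imread("pics/scene0.png")
a=cv2.resize(t[230:290,170:270],None,fx=4,fy=4,interpolation=cv2.INTER_CUBIC)
b=cv2.resize(t[160:290,340:440],None,fx=4,fy=4,interpolation=cv2.INTER_CUBIC)
c=cv2.resize(s[190:310,200:310],None,fx=3.636,fy=4,interpolation=cv2.INTER_CUBIC)[:, :400]
out=np.zeros((600,800,3),np.uint8);out[:240,:400]=a;out[:520,400:]=b
d=cv2.resize(s[255:320,385:470],None,fx=4,fy=4,interpolation=cv2.INTER_CUBIC);out[250:510,:340]=d
cv2.imwrite("pics/c1.png",out)
cv2.imwrite("pics/c2.png",cv2.resize(s[195:315,205:325],None,fx=5,fy=5,interpolation=cv2.INTER_CUBIC))
E
```

```text
(no output)
```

View pics/c1.png

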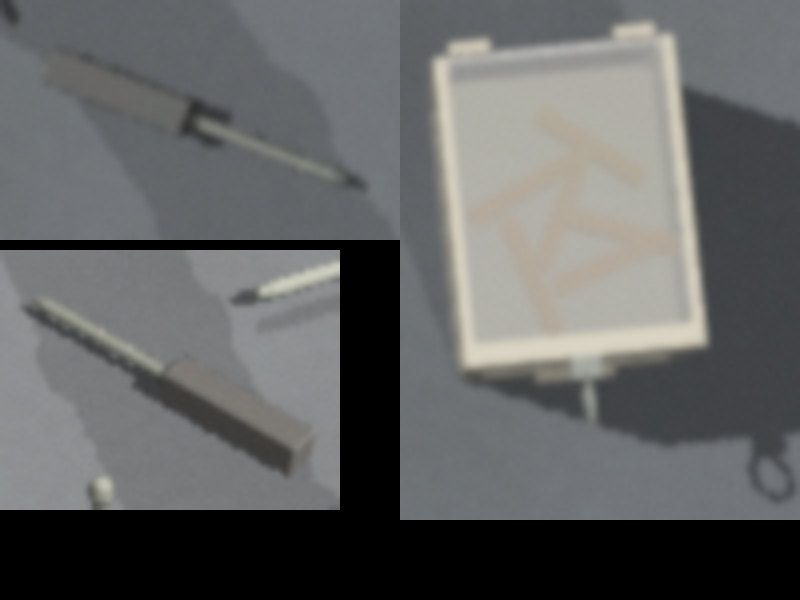

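View pics/c2.png

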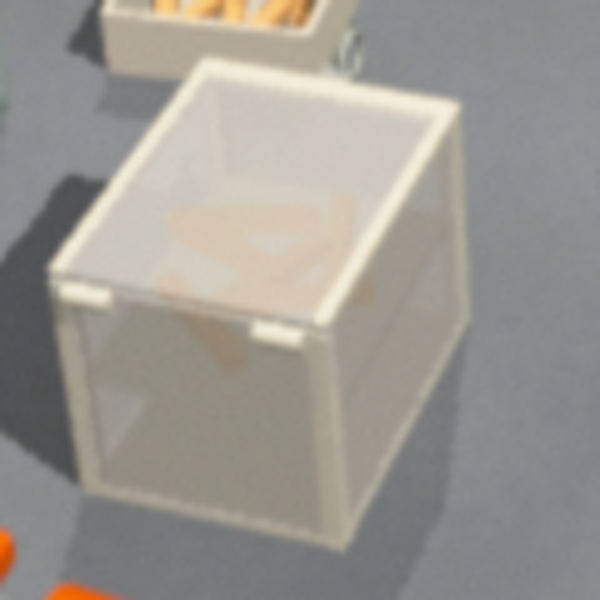

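Run:
```python
from h import *
b=lambda x,y:(340+(x-400)/4-.4,160+y/4-.4); a=lambda x,y:(170+x/4-.4,230+y/4-.4)
np.set_printoptions(precision=4,suppress=True)
C=[plane("top",*b(*p),.132) for p in((463,365),(708,345),(435,60),(672,38))]
print("corners",*C)
ux=(C[2]+C[3]-C[0]-C[1]);print("unit yaw",np.arctan2(ux[1],ux[0]), "yaw from y", np.arctan2(*(-(C[0]-C[1])[:2])*np.array([1,-1]))if 0 else (C[0]-C[1]))
print("eye top",plane("top",*b(588,399),.129),"tri",tri(("top",*b(588,399)),("scene",274.6,204.6)))
g=plane("top",*a(119.5,91),.022);t=plane("top",*a(362,186),.011);s=plane("top",*a(197,122),.013)
print("grip",g,"tip",t,"d",t-g,np.linalg.norm((t-g)[:2]),"shank0",s,"yaw",np.arctan2(*(t-g)[1::-1]),np.arctan2(*(t-s)[1::-1]))
d=lambda x,y:(385+x/4-.4,255+(y-250)/4-.4)
print("scene tip",plane("scene",*d(30,306),.011))
# top face corners of grip in scene crop: (168,367)? (185,357),(312,438),(295,455)
print("scene grip",plane("scene",*d(240,405),.022))
```

```text
corners [ 0.5199 -0.0537  0.132 ] [ 0.5308 -0.185   0.132 ] [ 0.6856 -0.0389  0.132 ] [ 0.6975 -0.1673  0.132 ]
unit yaw 0.09767314809024652 yaw from y [-0.0109  0.1313  0.    ]
eye top [ 0.5019 -0.1209  0.129 ] tri [ 0.5017 -0.1204  0.1335]
grip [0.5217 0.3071 0.022 ] tip [0.4667 0.1656 0.011 ] d [-0.055  -0.1416 -0.011 ] 0.15191203754369417 shank0 [0.504 0.263 0.013] yaw -1.9415118883522933 -1.9364153647409788
scene tip [0.4786 0.1749 0.011 ]
scene grip [0.5263 0.3123 0.022 ]
```

{"op": "send_rows", "data": {
  "steps": [
    {"x": -54, "y": -192, "z": 0, "az": 1.656, "claw": -1},
    {"x": -54, "y": -192, "z": 0, "az": 1.656, "claw": -1},
    {"x": -54, "y": -192, "z": 0, "az": 1.656, "claw": -1},
    {"x": -54, "y": -192, "z": 0, "az": 1.656, "claw": -1},
    {"x": -420, "y": -185, "z": 80, "az": 1.656, "claw": -1},
    {"x": -420, "y": -185, "z": 80, "az": 1.656, "claw": -1},
    {"x": -420, "y": -185, "z": 80, "az": 1.656, "claw": -1},
    {"x": -420, "y": -185, "z": 80, "az": 1.656, "claw": -1},
    {"x": -420, "y": -185, "z": 80, "az": 1.656, "claw": -1},
    {"x": -420, "y": -185, "z": 80, "az": 1.656, "claw": -1},
    {"x": -420, "y": -185, "z": 80, "az": 1.656, "claw": -1},
    {"x": -420, "y": -185, "z": 80, "az": 1.656, "claw": -1},
    {"x": -420, "y": -185, "z": 80, "az": 1.656, "claw": -1},
    {"x": -420, "y": -185, "z": 80, "az": 1.656, "claw": -1},
    {"x": -420, "y": -185, "z": 80, "az": 1.656, "claw": -1},
    {"x": -420, "y": -185, "z": 80, "az": 1.656, "claw": -1},
    {"x": -420, "y": -185, "z": 80, "az": 1.656, "claw": -1},
    {"x": -420, "y": -185, "z": 80, "az": 1.656, "claw": -1}
  ],
  "squeeze": 100
}}

```text
schema error: expected keys x, y, z, ax, ay, az, claw
```

{"op": "send_rows", "data": {
  "steps": [
    {"x": -54, "y": -192, "z": 0, "ax": 0, "ay": 0, "az": 1.656, "claw": -1},
    {"x": -54, "y": -192, "z": 0, "ax": 0, "ay": 0, "az": 1.656, "claw": -1},
    {"x": -54, "y": -192, "z": 0, "ax": 0, "ay": 0, "az": 1.656, "claw": -1},
    {"x": -54, "y": -192, "z": 0, "ax": 0, "ay": 0, "az": 1.656, "claw": -1},
    {"x": -420, "y": -185, "z": 80, "ax": 0, "ay": 0, "az": 1.656, "claw": -1},
    {"x": -420, "y": -185, "z": 80, "ax": 0, "ay": 0, "az": 1.656, "claw": -1},
    {"x": -420, "y": -185, "z": 80, "ax": 0, "ay": 0, "az": 1.656, "claw": -1},
    {"x": -420, "y": -185, "z": 80, "ax": 0, "ay": 0, "az": 1.656, "claw": -1},
    {"x": -420, "y": -185, "z": 80, "ax": 0, "ay": 0, "az": 1.656, "claw": -1},
    {"x": -420, "y": -185, "z": 80, "ax": 0, "ay": 0, "az": 1.656, "claw": -1},
    {"x": -420, "y": -185, "z": 80, "ax": 0, "ay": 0, "az": 1.656, "claw": -1},
    {"x": -420, "y": -185, "z": 80, "ax": 0, "ay": 0, "az": 1.656, "claw": -1},
    {"x": -420, "y": -185, "z": 80, "ax": 0, "ay": 0, "az": 1.656, "claw": -1},
    {"x": -420, "y": -185, "z": 80, "ax": 0, "ay": 0, "az": 1.656, "claw": -1},
    {"x": -420, "y": -185, "z": 80, "ax": 0, "ay": 0, "az": 1.656, "claw": -1},
    {"x": -420, "y": -185, "z": 80, "ax": 0, "ay": 0, "az": 1.656, "claw": -1},
    {"x": -420, "y": -185, "z": 80, "ax": 0, "ay": 0, "az": 1.656, "claw": -1},
    {"x": -420, "y": -185, "z": 80, "ax": 0, "ay": 0, "az": 1.656, "claw": -1}
  ],
  "squeeze": 100
}}

```text
t: 1.6
tool_pos: [0.5223, 0.311, 0.1516]
orientation: [[0.349, 0.937, -0.001], [0.937, -0.349, 0.001], [0.001, -0.001, -1.0]]
ft_force: [0.1, 0.6, -0.3]
width: 0.0855
finger_force: 0.0
```

{"op": "send_rows", "data": {
  "steps": [
    {"x": 0, "y": 0, "z": 40, "ax": 0, "ay": 0, "az": 0, "claw": -1},
    {"x": 0, "y": 0, "z": 80, "ax": 0, "ay": 0, "az": 0, "claw": -1},
    {"x": 0, "y": 0, "z": 115, "ax": 0, "ay": 0, "az": 0, "claw": -1},
    {"x": 0, "y": 0, "z": 135, "ax": 0, "ay": 0, "az": 0, "claw": -1},
    {"x": 0, "y": 0, "z": 147, "ax": 0, "ay": 0, "az": 0, "claw": -1},
    {"x": 0, "y": 0, "z": 147, "ax": 0, "ay": 0, "az": 0, "claw": 1},
    {"x": 0, "y": 0, "z": 147, "ax": 0, "ay": 0, "az": 0, "claw": 1},
    {"x": 0, "y": 0, "z": 147, "ax": 0, "ay": 0, "az": 0, "claw": 1},
    {"x": 0, "y": 0, "z": 147, "ax": 0, "ay": 0, "az": 0, "claw": 1},
    {"x": 0, "y": 0, "z": 147, "ax": 0, "ay": 0, "az": 0, "claw": 1},
    {"x": 0, "y": 0, "z": 147, "ax": 0, "ay": 0, "az": 0, "claw": 1},
    {"x": 0, "y": 0, "z": 147, "ax": 0, "ay": 0, "az": 0, "claw": 1},
    {"x": 0, "y": 0, "z": 147, "ax": 0, "ay": 0, "az": 0, "claw": 1},
    {"x": 0, "y": 0, "z": 147, "ax": 0, "ay": 0, "az": 0, "claw": 1},
    {"x": 0, "y": 0, "z": 147, "ax": 0, "ay": 0, "az": 0, "claw": 1},
    {"x": 0, "y": 0, "z": 147, "ax": 0, "ay": 0, "az": 0, "claw": 1}
  ],
  "squeeze": 100
}}

```text
t: 2.93
tool_pos: [0.5246, 0.3102, 0.0063]
orientation: [[0.352, 0.936, 0.002], [0.936, -0.352, 0.002], [0.003, 0.001, -1.0]]
ft_force: [-1.9, -0.9, 8.1]
width: 0.0196
finger_force: 99.0
```

{"op": "send_rows", "data": {
  "steps": [
    {"x": 0, "y": 0, "z": -20, "ax": 0, "ay": 0, "az": 0, "claw": 1},
    {"x": 0, "y": 0, "z": -50, "ax": 0, "ay": 0, "az": 0, "claw": 1},
    {"x": 0, "y": 0, "z": -85, "ax": 0, "ay": 0, "az": 0, "claw": 1},
    {"x": 0, "y": 0, "z": -118, "ax": 0, "ay": 0, "az": 0, "claw": 1},
    {"x": -40, "y": 6, "z": -118, "ax": 0, "ay": 0, "az": -0.1, "claw": 1},
    {"x": -75, "y": 12, "z": -118, "ax": 0, "ay": 0, "az": -0.2, "claw": 1},
    {"x": -110, "y": 17, "z": -118, "ax": 0, "ay": 0, "az": -0.3, "claw": 1},
    {"x": -145, "y": 22, "z": -118, "ax": 0, "ay": 0, "az": -0.4, "claw": 1},
    {"x": -175, "y": 27, "z": -118, "ax": 0, "ay": 0, "az": -0.45, "claw": 1},
    {"x": -200, "y": 31, "z": -118, "ax": 0, "ay": 0, "az": -0.45, "claw": 1},
    {"x": -208, "y": 32, "z": -118, "ax": 0, "ay": 0, "az": -0.45, "claw": 1},
    {"x": -208, "y": 32, "z": -118, "ax": 0, "ay": 0, "az": -0.45, "claw": 1},
    {"x": -208, "y": 32, "z": -118, "ax": 0, "ay": 0, "az": -0.45, "claw": 1},
    {"x": -208, "y": 32, "z": -118, "ax": 0, "ay": 0, "az": -0.45, "claw": 1}
  ]
}}

```text
t: 4.1
tool_pos: [0.4806, 0.1054, 0.1225]
orientation: [[-0.092, 0.996, 0.001], [0.996, 0.092, 0.001], [0.001, 0.001, -1.0]]
ft_force: [-0.0, -0.3, -2.4]
width: 0.0193
finger_force: 98.1
```

Run:
```python
from h import *
t=eyes.capture("top")[:,:,::-1];s=eyes.capture("scene")[:,:,::-1]
print(proj("top",[.501,-.121,.129]),proj("scene",[.501,-.121,.129]),proj("top",[.494,-.041,.129]),proj("scene",[.494,-.041,.129]))
out=np.zeros((600,800,3),np.uint8)
a=cv2.resize(t[210:310,270:430],None,fx=5,fy=3,interpolation=cv2.INTER_CUBIC)
b=cv2.resize(s[160:260,240:400],None,fx=5,fy=3,interpolation=cv2.INTER_CUBIC)
out[:300]=a;out[300:]=b
cv2.imwrite("pics/c3.png",out)
```

```text
[386.66605795 259.7627348 ] [274.62395139 205.93788392] [349.40508153 262.95671605] [306.0485738  211.73868725]
```

View pics/c3.png

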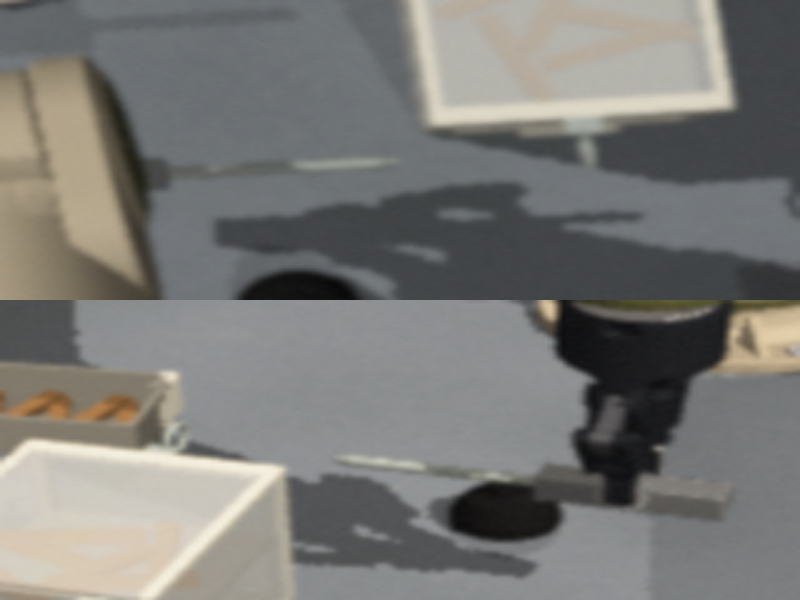

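Run:
```python
from h import *
print("tip",tri(("top",349.2-.4,263.3-.3),("scene",307-.4,212.6-.3)))
print("butt-ish shank", tri(("top",270+145/5-.4,210+172/3-.3),("scene",240+540/5-.4,160+180/3-.3)))
print("eye",tri(("top",387.1,259.7),("scene",240+174/5-.4,160+135/3-.3)))
```

```text
tip [ 0.49392823 -0.03968687  0.12768265]
butt-ish shank [0.48628747 0.06513851 0.13026744]
eye [ 0.50095154 -0.12152752  0.13244473]
```

{"op": "send_rows", "data": {
  "steps": [
    {"x": -25, "y": 0, "z": -3, "ax": 0, "ay": 0, "az": 0, "claw": 1},
    {"x": -50, "y": 0, "z": -3, "ax": 0, "ay": 0, "az": 0, "claw": 1},
    {"x": -70, "y": 0, "z": -3, "ax": 0, "ay": 0, "az": 0, "claw": 1},
    {"x": -85, "y": 0, "z": -3, "ax": 0, "ay": 0, "az": 0, "claw": 1},
    {"x": -95, "y": 0, "z": -3, "ax": 0, "ay": 0, "az": 0, "claw": 1},
    {"x": -95, "y": 0, "z": -3, "ax": 0, "ay": 0, "az": 0, "claw": 1},
    {"x": -95, "y": 0, "z": -3, "ax": 0, "ay": 0, "az": 0, "claw": 1}
  ]
}}

```text
t: 4.78
tool_pos: [0.489, 0.0098, 0.1252]
orientation: [[-0.09, 0.996, -0.0], [0.996, 0.09, 0.0], [0.0, -0.0, -1.0]]
ft_force: [0.1, 0.6, -1.6]
width: 0.0196
finger_force: 98.1
```

Run:
```python
from h import *
t=eyes.capture("top")[:,:,::-1];s=eyes.capture("scene")[:,:,::-1]
out=np.zeros((600,800,3),np.uint8)
out[:,:400]=cv2.resize(t[230:290,360:400],None,fx=10,fy=10,interpolation=cv2.INTER_CUBIC)
out[:,400:]=cv2.resize(s[175:235,260:300],None,fx=10,fy=10,interpolation=cv2.INTER_CUBIC)
cv2.imwrite("pics/c4.png",out)
```

```text
(no output)
```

View pics/c4.png

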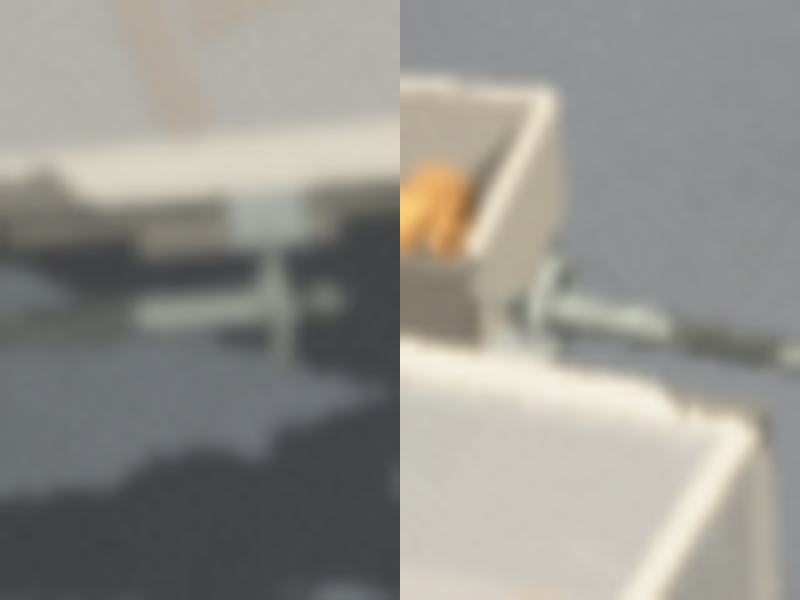

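{"op": "send_rows", "data": {
  "steps": [
    {"x": -13, "y": 0, "z": 0, "ax": 0, "ay": 0, "az": 0, "claw": 1},
    {"x": -25, "y": 0, "z": 0, "ax": 0, "ay": 0, "az": 0, "claw": 1},
    {"x": -25, "y": 0, "z": -4, "ax": 0, "ay": 0, "az": 0, "claw": 1},
    {"x": -25, "y": 0.2, "z": -9.7, "ax": 0, "ay": 0, "az": 0, "claw": 1},
    {"x": -25, "y": 1, "z": -19.5, "ax": 0, "ay": 0, "az": 0, "claw": 1},
    {"x": -25, "y": 2.5, "z": -31, "ax": 0, "ay": 0, "az": 0, "claw": 1},
    {"x": -25, "y": 4.7, "z": -42.5, "ax": 0, "ay": 0, "az": 0, "claw": 1},
    {"x": -25, "y": 7.6, "z": -54, "ax": 0, "ay": 0, "az": 0, "claw": 1},
    {"x": -25, "y": 11, "z": -65, "ax": 0, "ay": 0, "az": 0, "claw": 1},
    {"x": -25, "y": 15.4, "z": -76, "ax": 0, "ay": 0, "az": 0, "claw": 1},
    {"x": -25, "y": 20, "z": -86.5, "ax": 0, "ay": 0, "az": 0, "claw": 1},
    {"x": -25, "y": 25.7, "z": -97, "ax": 0, "ay": 0, "az": 0, "claw": 1},
    {"x": -25, "y": 32, "z": -107, "ax": 0, "ay": 0, "az": 0, "claw": 1},
    {"x": -25, "y": 38.6, "z": -116.5, "ax": 0, "ay": 0, "az": 0, "claw": 1},
    {"x": -25, "y": 44.6, "z": -124, "ax": 0, "ay": 0, "az": 0, "claw": 1},
    {"x": -25, "y": 50, "z": -130, "ax": 0, "ay": 0, "az": 0, "claw": 1},
    {"x": -25, "y": 54, "z": -135, "ax": 0, "ay": 0, "az": 0, "claw": 1},
    {"x": -25, "y": 58, "z": -138.5, "ax": 0, "ay": 0, "az": 0, "claw": 1},
    {"x": -25, "y": 61.5, "z": -142, "ax": 0, "ay": 0, "az": 0, "claw": 1},
    {"x": -25, "y": 61.5, "z": -142, "ax": 0, "ay": 0, "az": 0, "claw": 1}
  ]
}}

```text
t: 6.55
tool_pos: [0.553, -0.0102, 0.2678]
orientation: [[-0.09, 0.996, 0.001], [0.996, 0.09, -0.0], [-0.0, 0.001, -1.0]]
ft_force: [-0.7, 0.5, -1.5]
width: 0.0197
finger_force: 98.2
```

{"op": "send_rows", "data": {
  "steps": [
    {"x": 0, "y": 0, "z": 0, "ax": 0, "ay": 0, "az": 0, "claw": 1},
    {"x": 0, "y": 0, "z": 0, "ax": 0, "ay": 0, "az": 0, "claw": 1},
    {"x": 0, "y": 0, "z": 0, "ax": 0, "ay": 0, "az": 0, "claw": 1},
    {"x": 0, "y": 0, "z": 0, "ax": 0, "ay": 0, "az": 0, "claw": 1},
    {"x": 0, "y": 0, "z": 0, "ax": 0, "ay": 0, "az": 0, "claw": 1},
    {"x": 0, "y": 0, "z": 0, "ax": 0, "ay": 0, "az": 0, "claw": 1}
  ]
}}

```text
t: 7.05
tool_pos: [0.5522, -0.0105, 0.2672]
orientation: [[-0.09, 0.996, -0.0], [0.996, 0.09, -0.0], [0.0, -0.0, -1.0]]
ft_force: [0.7, -0.7, -1.5]
width: 0.0199
finger_force: 98.2
```

Run:
```python
from h import *
t=eyes.capture("top")[:,:,::-1];s=eyes.capture("scene")[:,:,::-1]
out=np.zeros((600,800,3),np.uint8)
out[:,:400]=cv2.resize(t[150:300,330:430],None,fx=4,fy=4,interpolation=cv2.INTER_CUBIC)
out[:,400:]=cv2.resize(s[130:280,200:300],None,fx=4,fy=4,interpolation=cv2.INTER_CUBIC)
cv2.imwrite("pics/c5.png",out)
h=np.array([.695,-.103,.129])
for a in(.7,.785,.87):
    e=h+.195*np.array([-np.cos(a)*.996,-np.cos(a)*.09,np.sin(a)]);print(a,e,proj("top",e),proj("scene",e))
print(monitor.get_obs()["tool_pos"])
```

```text
0.7 [ 0.54645235 -0.11642298  0.25462245] [389.61719148 234.01634217] [263.58977029 170.35992504]
0.785 [ 0.55761105 -0.11541466  0.26683091] [389.62043945 227.75887486] [261.1829492  168.08598413]
0.87 [ 0.56976179 -0.11431671  0.27804414] [389.52696448 220.91897102] [258.5675304  166.38150119]
[ 0.55226757 -0.0104047   0.26722106]
```

View pics/c5.png

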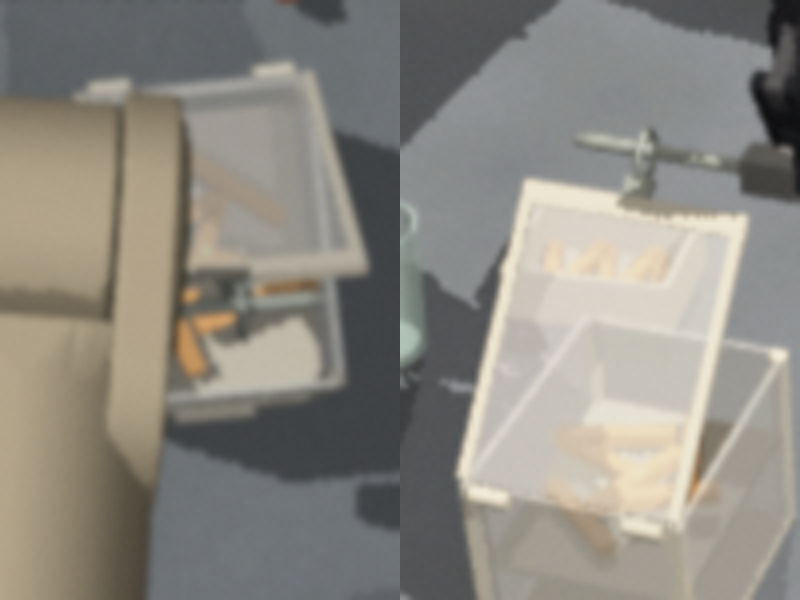

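Run:
```python
from h import *
R=tri(("top",330+367/4-.4,150+270/4-.4),("scene",200+124/4-.4,130+183/4-.4))
print("front right corner",R)
print("L from scene",tri(("scene",200+346/4-.4,130+216/4-.4)) if 0 else "")
# shut corner and hinge line via earlier measure: back-right corner / front-right corner
ux=np.array([.996,.09,0]);h=np.array([.695,-.103,.129])
d=R-h;r=-d@ux;print("r,z",r,d[2],"ang",np.arctan2(d[2],r),"len",np.hypot(r,d[2]))
for a in(.75,.785,.82):
  for L,sgn in((.169,-1),(.169,1)):
    e=h+sgn*.065*np.array([-.09,.996,0])+L*np.array([-np.cos(a)*.996,-np.cos(a)*.09,np.sin(a)]);print(a,sgn,proj("top",e),proj("scene",e))
```

```text
front right corner [ 0.58092927 -0.18037881  0.24635903]
L from scene 
r,z 0.12057853589372496 0.11735903267283204 ang 0.7718681152363326 len 0.16826266926498337
0.75 -1 [420.81692319 218.65112156] [232.41817472 175.64446544]
0.75 1 [355.02744754 224.54847241] [287.15552527 185.01838996]
0.785 -1 [420.90887052 216.3521692 ] [231.41265257 174.93009776]
0.785 1 [354.90720436 222.272757  ] [286.37632261 184.3276408 ]
0.82 -1 [420.98336734 213.9726256 ] [230.37651287 174.29988441]
0.82 1 [354.77683673 219.91597148] [285.56857487 183.72376705]
```

```bash
python3 -c "
from station import workorder;print(workorder.sign_off())"
```

```text
the job is handed in; nothing more can be done
None
```

The job is handed in: the smaller grey rod is through the eyelet and in the gripper, holding the flap at 0.77–0.79 rad from the camera pictures (about 45 degrees). The sign-off gave no verdict. I saw nothing else touching the flap and disturbed nothing I know of, but did no separate final check of the other things.

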